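# Level the desk riser with its screw foot and hold the spirit level down

## Robot

A 7-joint arm with a two-finger parallel gripper is mounted at the origin on a cart in front of the work surface, level with it; the furniture and walls round the work are solid. World frame = base frame: x ahead of the robot, y to its left, z up, the work surface at z = 0. Lengths are in m, angles in rad, forces in N, time in s.
With the tool pointing down it reaches from about 0.4 to 0.85 m from the base axis. Payload 4.5 kg.
Tool frame: the origin (TCP) lies at the very end of the fingers, on their centre line; the grasp point (between the pads) lies 19 mm behind it; z points along the fingers, y is the direction in which the jaws open and shut (so a half turn about z gives the same grasp; the last joint's range is limited). The gripper opens to 85 mm and grips with 20 to 120 N. Pads are 22 mm wide; open, the fingers measure 114 mm over their backs; the gripper's body (76 mm by 85 mm) begins 54 mm behind the grasp point. The pads swing forward as they close: fully open they stand 13 mm farther back than shut.
Start: joints at [-1.09, 0.689, -0.195, 1.565, 0.157, 0.902, -0.215], TCP at [0.27, 0.564, 0.231] pointing down, gripper open.
Joint ranges: [-3.01, 3.01], [-0.46, 2.08], [-1.47, 1.51], [0.13, 2.56], [-1, 4.14], [0.04, 2.09], [-2.66, 2.66]. Speed limits (rad/s): [2.57, 2.57, 3.14, 3.14, 3.14, 3.14, 3.14].

## Interface

Orientations are given as a unit quaternion [x, y, z, w].
In Python, from rig import telemetry, read_camera, workorder gives the robot as it stands. The module is installed in compiled form; this text tells all that it offers.
- The arm moves only by the tool drive_tool, never from a script. Its argument "series" is one flat list of numbers, 7 for each row, row after row: the shift along the tool's x, y, z in mm, then the turn, a rotation vector about the tool's x, y, z in degrees, then the opening, from -1 (shut) to 1 (fully open). In form: [dx, dy, dz, ax, ay, az, jaw, dx, dy, dz, ax, ay, az, jaw, ...]. A call has 1 to 12 rows; each row is the pose to reach, as a shift and turn from the pose commanded when the call began, along the tool's axes at that moment; what a row does not reach only later rows make up. A row lasts 1/8 s, in which the tool goes at most 62.5 mm and 10.7 degrees, less where a joint would pass 70% of its speed; a pose out of reach is approached as far as the arm can. A call with a gripper value outside its range is refused whole. The fingers move at their own pace and stop on an object; "newtons" is the grip in N (left out, the last holds). Time passes only in rows, so rows that repeat a pose let the fingers close. It gives the time, the measured TCP pose, the force and the opening at its end, in the units of the state.
- telemetry.read_state(): the state, without advancing time (a new reading comes with each control period).
- read_camera(name): name is "scene" or "top" or "wrist"; returns a dict with "color" (480x640x3 uint8, red, green, blue), "fovy" (degrees; the focal length in pixels is half the picture's height over the tangent of half this angle, whatever the lens; pixels are square), "cx", "cy" (the principal point, pixels), "rvec" (rotation vector, rad) and "tvec" (3), from world to camera coordinates, as OpenCV has them. Camera axes: x right, y down, z forward; pixel columns grow to the right and rows downward; lengths in m; the calibration is good to about 2 mm. A picture is of the moment at which its call begins. There is no depth.
- workorder.job_done(): hands the job in, once; it reports no verdict.
The state is a dict: "clock": time; "q": joint angles; "dq": joint speeds; "effort": joint torques, N m; "ee_pos": TCP position; "tcp_rot": TCP orientation; "contact_force": force on the tool from outside, world axes, zero at the start; "wrist_torque": the same for the moment, N m; "gripper_width": finger opening in m.
Only numpy, scipy, OpenCV 4.12 (cv2) and the standard library are available. Lean on these libraries where they do the work, as an engineer would, in place of code of your own. Each camera call takes 0.05 s, during which the arm holds its last target.

## Task

The small dark wooden riser on the desk leans towards its screw foot. Lay the pocket spirit level flat in the riser's pen groove and let go of it, then turn the wing screw until the bubble sits between the two lines and let go of the screw. Finish by pressing gently down on top of the spirit level with the fingertips and keep pressing, bubble still between the lines, so that the riser stands firm while I tighten the lock nut; leave the riser where it stands and the other things on the desk alone.

Things in the scene. Friction and masses are not known exactly. Their poses are not given: they have to be found in the camera images.
- groove (a point): Centre of the floor of the pen groove in the riser's top, 62 mm above the desk, 35 mm from the board's middle on the -y side; axes are the riser's. The groove runs along y: 32 mm wide (x), 200 mm long (100 mm either side of this point), 6 mm deep, open on top. The screw's axis is 180 mm from this point along +y
- wing (a point): Middle of the levelling screw's grip, about 118 mm above the desk: grey wing bar 48 mm long (x), 11 mm thick (y), 22 mm high, on an upright 10 mm stem, 28 mm clear below the bar. The point turns with the bar. Clockwise seen from above lifts that end of the riser, 2.5 mm per radian; friction about 0.1 N m, stays where left. 1.6 to 2.7 rad in all bring it level
- level_center (a point): Centre of the pocket spirit level, 20 mm above its flat base: aluminium bar with black ends, 160 mm long (y), 24 wide (x), 40 high, 0.2 kg, standing on its base at the right of the desk; either way round is fine. A 56 mm window in the middle of its top holds the vial with two black lines; the solid top 28 to 80 mm from the middle, at either end, is for pressing
- bubble (a joint): Bubble's position along the vial (m), 0 in the middle, positive towards the level's +y end. It goes to the higher end, 0.4 mm per milliradian of tilt, at most 16 mm, and settles in 1 s. The 12 mm bubble is between the lines (16 mm apart) from -0.002 to 0.002
- riser: Riser: loose dark wooden board on three legs, 1.6 kg, 130 mm deep (x), 360 mm long (y), top 68 mm above the desk; origin on the desk under the board's middle, y towards the screw end, z up. Two fixed legs 150 mm off on the -y side, the screw foot 145 mm off on the +y side; that end starts 4 to 7 mm too low
- level: The spirit level; origin at the centre of its base, axes as for its centre
- mug: Blue-grey mug 92x127x95 mm at the back left; bystander, origin under its middle
- notes: Block of sticky notes 77x77x24 mm at the right; bystander, origin under its middle
- screwdriver: Small screwdriver 160 mm long lying behind the level; bystander, origin under its middle
- mouse: Computer mouse 104x66x37 mm behind the riser's right end; bystander, origin under its middle
- jar: Small white jar with a black lid, 52 mm wide, 70 mm high, at the back; bystander, origin under its middle
- charger: White plug-in charger 70x46x28 mm at the right; bystander, origin under its middle

How it is judged:
On the way, in this order (a step that is already met when the one before it is completed fails the run):
1. the spirit level lies flat in the pen groove, let go (z of level_center in the frame of groove between 0.017 and 0.023 m and x of level_center in the frame of groove between -0.007 and 0.007 m and y of level_center in the frame of groove between -0.025 and 0.025 m and angle between the y axis of level and the y axis of riser, either way round below 0.1 rad and angle between level's own z axis and vertical below 0.06 rad and contact force between the fingers and level below 0.2 N and linear speed of level below 0.02 m/s), for 0.6 s.
2. the screw has been turned so that the bubble rests between the lines, with screw and level let go (value of joint bubble between -0.002 and 0.002 m and velocity of joint bubble between -0.003 and 0.003 m/s and contact force between the fingers and riser below 0.2 N and contact force between the fingers and level below 0.2 N and z of level_center in the frame of groove below 0.023 m), for 0.3 s.
At the end, for the whole second after the job is handed in: Fingertips still press on the level: it bears on the riser with 4.5 to 35 N (its weight is about 2 N), lies in the groove (7 mm across, 25 mm along, on the floor), bubble within 2 mm of the middle; no other robot contact with the riser, which is within 30 mm of its place (value of joint bubble between -0.002 and 0.002 m and contact force between the fingers and level above 2 N and contact force between level and riser between 4.5 and 35 N and contact force between the arm and riser below 0.2 N and z of level_center in the frame of groove between 0.017 and 0.023 m and x of level_center in the frame of groove between -0.007 and 0.007 m and y of level_center in the frame of groove between -0.025 and 0.025 m and angle between the y axis of level and the y axis of riser, either way round below 0.1 rad and angle between level's own z axis and vertical below 0.06 rad and distance of riser from where it was at the start of the episode below 0.03 m); the arm keeps its last pose, push and grip.
It fails at once if a bystander is pushed away or knocked over (moved more than 30 mm) (distance of any of mug, notes, screwdriver, mouse, jar, charger from where it was at the start of the episode above 0.03 m).
It also fails if it takes over 72 s, if anything falls off the work surface, if the arm or the gripper's body presses on something with over 40 N, if the wrist force passes 120 N, or if a joint passes its speed limit or range.

## Working session

There is one attempt and no reset: what is moved stays moved. The work goes in short steps, Python scripts to look and compute and a tool call to move; the robot and the scene stay as the last step left them, time stands still between calls to the robot, and variables do not carry over. Pictures are saved under pics/ and viewed, and the job is handed in when it is done.

Besides the shell and the picture viewer there is one more tool, called after "Call:" in YAML: its name, and indented under it one key for each argument. drive_tool: Moves the arm, as the interface text tells. Its arguments: {"type":"object","properties":{"series":{"type":"array","items":{"type":"number"}},"newtons":{"type":"number"}},"required":["series"]}

```bash
mkdir -p pics; cat > h.py <<'E'
import numpy as np, cv2
from scipy.spatial.transform import Rotation as R
from rig import telemetry, read_camera, workorder
def cam(name,save=None):
    c=read_camera(name)
    if save: cv2.imwrite('pics/'+save,c['color'][:,:,::-1])
    np.savez('pics/'+name+'_last.npz',**c)
    return c
def load(name): 
    d=np.load('pics/'+name+'_last.npz'); return {k:d[k] for k in d}
def f(c): return 240/np.tan(np.radians(float(c['fovy']))/2)
def ray(c,u,v):
    M=R.from_rotvec(np.ravel(c['rvec'])).as_matrix(); o=-M.T@np.ravel(c['tvec'])
    d=M.T@np.array([(u-c['cx'])/f(c),(v-c['cy'])/f(c),1.]); return o,d
def onz(c,u,v,z):
    o,d=ray(c,u,v); return o+d*(z-o[2])/d[2]
def proj(c,p):
    M=R.from_rotvec(np.ravel(c['rvec'])).as_matrix(); q=M@np.array(p)+np.ravel(c['tvec'])
    return q[0]/q[2]*f(c)+c['cx'],q[1]/q[2]*f(c)+c['cy']
E
python3 - <<'E'
from h import *
for n in ('scene','top','wrist'):
    c=cam(n,n+'0.png'); print(n,c['fovy'],c['cx'],c['cy'],ray(c,320,240))
print(telemetry.read_state())
E
```

```text
scene 48.10153239116802 322.4071225120041 247.15933564670573 (array([-0.01906996,  1.18727313,  0.79766411]), array([ 0.35549302, -0.81778658, -0.45282127]))
top 55.22682862469239 314.4096514999556 239.59758459433235 (array([0.42197823, 0.00929507, 1.18034637]), array([ 0.09342208, -0.0287715 , -0.99528576]))
wrist 58.06031136328318 318.20140703088964 243.1523088063184 (array([0.19957676, 0.59540691, 0.37387007]), array([ 0.26617252, -0.12513846, -0.95580489]))
{'clock': 0.15, 'q': array([-1.09022078,  0.68975055, -0.19452728,  1.56613941,  0.15729557,
        0.90249408, -0.21511373]), 'dq': array([ 0.00169071, -0.00415138, -0.00074217, -0.00312646, -0.00192993,
        0.00065794, -0.00081722]), 'effort': array([-2.41959613e-03, -5.39931607e+01, -1.26900684e+00, -1.58719075e+01,
        9.17841709e-03,  6.45435270e-03,  5.85104999e-06]), 'ee_pos': array([0.26985094, 0.56317891, 0.23068458]), 'tcp_rot': array([ 2.21508587e-01,  9.75158169e-01, -6.93484109e-04, -1.03552963e-04]), 'contact_force': array([ 0.11696693,  0.4456449 , -0.40674597]), 'wrist_torque': array([-0.01559708, -0.02951134, -0.02072807]), 'gripper_width': 0.08555685690962214}
```

View pics/top0.png

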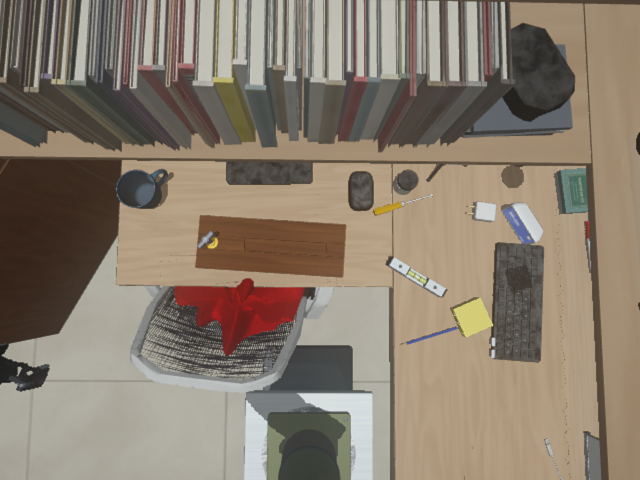

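View pics/scene0.png

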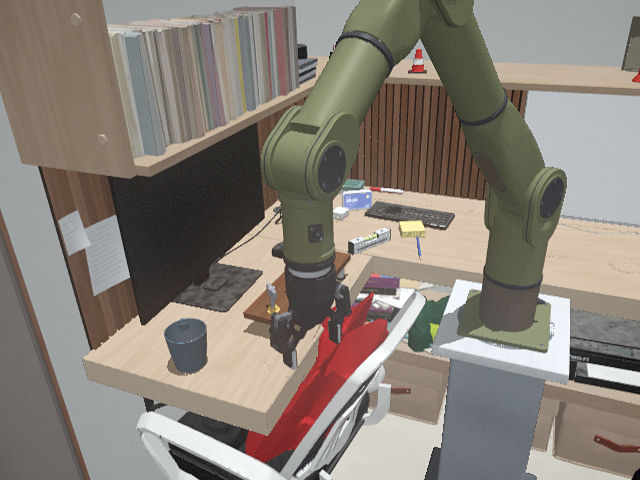

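The top view shows the riser at about (270,246) with the screw at its left end (210,241), the groove at about (285,246), and the level at (417,276). The sticky notes, screwdriver, mouse, jar and charger stand around them.

```bash
python3 - <<'E'
from h import *
c=load('top'); im=c['color'][:,:,::-1]
a=cv2.resize(im[200:300,180:360],None,fx=4.4,fy=4.4,interpolation=cv2.INTER_CUBIC); cv2.imwrite('pics/riser_top.png',a)
a=cv2.resize(im[180:340,360:500],None,fx=3.7,fy=3.7,interpolation=cv2.INTER_CUBIC); cv2.imwrite('pics/level_top.png',a)
for n,p,z in [('lev',(417,276),.04),('riser',(270,246),.068),('shelf edge',(300,160),.3),('desk front',(250,287),0),('desk right',(392,350),0),('desk corner',(117,287),0)]: print(n,onz(c,*p,z))
E
```

```text
lev [ 0.44180358 -0.26585465  0.04      ]
riser [0.51037529 0.09846112 0.068     ]
shelf edge [0.66153018 0.02437941 0.3       ]
desk front [0.41021855 0.15291875 0.        ]
desk right [ 0.25485295 -0.20976161  0.        ]
desk corner [0.40699299 0.4899956  0.        ]
```

View pics/riser_top.png

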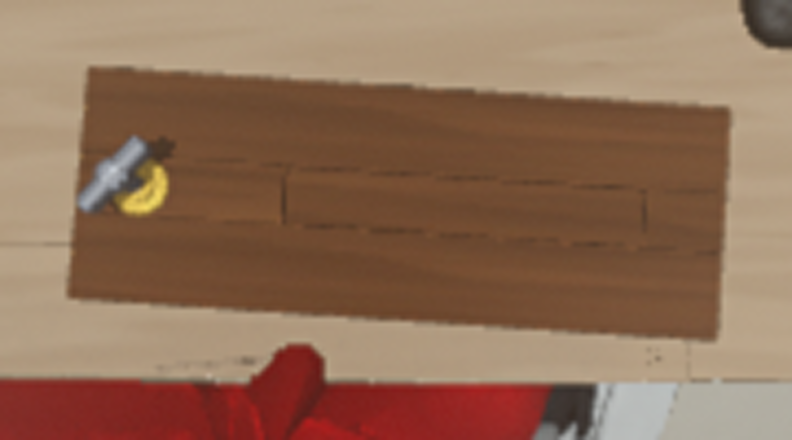

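View pics/level_top.png

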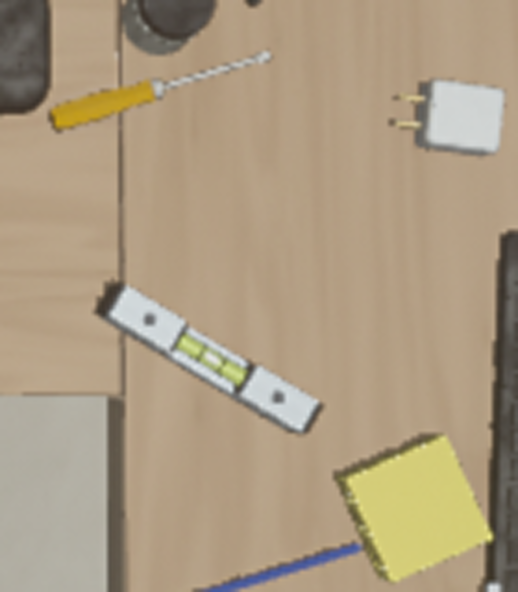

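View pics/wrist0.png

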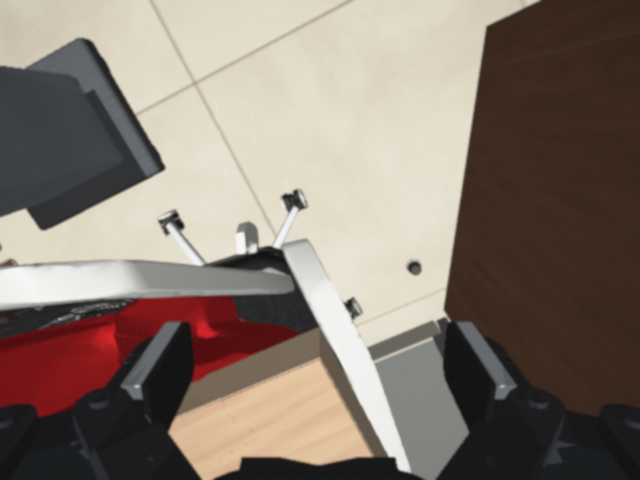

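```bash
cat >> h.py <<'E'
def st():
    s=telemetry.read_state(); M=R.from_quat(s['tcp_rot']).as_matrix()
    print('t',round(s['clock'],2),'tcp',s['ee_pos'].round(4),'q',s['q'].round(2),'F',s['contact_force'].round(1),'T',s['wrist_torque'].round(2),'w',round(s['gripper_width'],4))
    print('tool axes x',M[:,0].round(3),'y',M[:,1].round(3),'z',M[:,2].round(3))
    return s,M
def go(p,yaw_y=None,flipok=True,tilt=None):
    """shift(mm, tool axes) & rotvec(deg, tool axes) to reach TCP p, tool z down, tool y axis at heading yaw_y (deg world)"""
    s,M=st()
    d=M.T@(np.array(p)-s['ee_pos'])*1000
    out=[]
    for h in ([yaw_y,yaw_y+180] if flipok else [yaw_y]):
        y=np.array([np.cos(np.radians(h)),np.sin(np.radians(h)),0]); z=np.array([0,0,-1.]); x=np.cross(y,z)
        T=np.stack([x,y,z],1)
        print('go shift',d.round(1),'rot',np.degrees(R.from_matrix(M.T@T).as_rotvec()).round(2),'heading',h)
E
python3 - <<'E'
from h import *
c=load('top')
def P(x,y,s,o,z): return onz(c,x/s+o[0],y/s+o[1],z)
r=lambda x,y,z=.066:P(x,y,4.4,(180,200),z)
co=[r(88,66,.064),r(730,107,.068),r(717,341,.068),r(67,298,.064)]
print('corners',np.round(co,4),'centre',np.mean(co,0))
ax=(co[0]+co[3]-co[1]-co[2]); print('riser y heading',np.degrees(np.arctan2(ax[1],ax[0])))
g=[r(285,165),r(645,188),r(645,235),r(283,222)]; print('groove c',np.mean(g,0)); 
a,b=r(81,208,.125),r(142,143,.125); print('bar',a,b,(a+b)/2,np.degrees(np.arctan2(*(b-a)[[1,0]])),np.linalg.norm(a-b))
u=ax/np.linalg.norm(ax); cen=np.mean(co,0); print('from centre: groove',cen-.035*u,'screw',cen+.145*u)
l=lambda x,y,z=.04:P(x,y,3.7,(360,180),z)
a,b=l(149,319),l(278,397); print('level dots',a,b,(a+b)/2,np.degrees(np.arctan2(*(a-b)[[1,0]])))
lc=[l(122,286),l(320,405),l(303,432),l(107,312)];print(np.mean(lc,0),np.round(lc,3))
s,M=st()
w=load('wrist'); o,d=ray(w,320,240); print('cam in tool',M.T@(o-s['ee_pos']),'dir',M.T@d)
E
```

```text
corners [[ 0.5848  0.2712  0.064 ]
 [ 0.5656 -0.0859  0.068 ]
 [ 0.4359 -0.0792  0.068 ]
 [ 0.456   0.2784  0.064 ]] centre [0.51058483 0.0961046  0.066     ]
riser y heading 86.85531064185477
groove c [0.5109133  0.06067306 0.066     ]
bar [0.50108534 0.25800642 0.125     ] [0.53557694 0.22732904 0.125     ] [0.51833114 0.24266773 0.125     ] -41.65040733203006 0.046160289409174514
from centre: groove [0.50866493 0.06115948 0.06639118] screw [0.51853869 0.24087721 0.0643794 ]
level dots [ 0.46569163 -0.22428191  0.04      ] [ 0.41427294 -0.3107659   0.04      ] [ 0.43998228 -0.2675239   0.04      ] 59.266579676903916
[ 0.43953534 -0.26709839  0.04      ] [[ 0.488 -0.206  0.04 ]
 [ 0.409 -0.339  0.04 ]
 [ 0.391 -0.327  0.04 ]
 [ 0.47  -0.196  0.04 ]]
t 0.15 tcp [0.2699 0.5632 0.2307] q [-1.09  0.69 -0.19  1.57  0.16  0.9  -0.22] F [ 0.1  0.4 -0.4] T [-0.02 -0.03 -0.02] w 0.0856
tool axes x [-0.902  0.432 -0.   ] y [ 0.432  0.902 -0.001] z [-0.001 -0.001 -1.   ]
cam in tool [ 0.07728584 -0.00149413 -0.14319167] dir [-0.29401314  0.00346798  0.95583193]
```

```bash
python3 - <<'E'
from h import *
go([.5,.2,.25],30,False)
go([.4398,-.2673,.15],-30.7,False)
E
```

```text
t 0.15 tcp [0.2699 0.5632 0.2307] q [-1.09  0.69 -0.19  1.57  0.16  0.9  -0.22] F [ 0.1  0.4 -0.4] T [-0.02 -0.03 -0.02] w 0.0856
tool axes x [-0.902  0.432 -0.   ] y [ 0.432  0.902 -0.001] z [-0.001 -0.001 -1.   ]
go shift [-364.5 -228.1  -19. ] rot [-8.00e-02  3.00e-02  3.44e+01] heading 30
t 0.15 tcp [0.2699 0.5632 0.2307] q [-1.09  0.69 -0.19  1.57  0.16  0.9  -0.22] F [ 0.1  0.4 -0.4] T [-0.02 -0.03 -0.02] w 0.0856
tool axes x [-0.902  0.432 -0.   ] y [ 0.432  0.902 -0.001] z [-0.001 -0.001 -1.   ]
go shift [-512.  -675.4   81.7] rot [-6.00e-02  7.00e-02  9.51e+01] heading -30.7
```

Call:
drive_tool:
  series: [-364, -228, -19, 0, 0, 35, 1, -364, -228, -19, 0, 0, 35, 1, -364, -228, -19, 0, 0, 35, 1, -364, -228, -19, 0, 0, 40, 1, -364, -228, -19, 0, 0, 50, 1, -364, -228, -19, 0, 0, 60, 1, -512, -675, 0, 0, 0, 70, 1, -512, -675, 0, 0, 0, 80, 1, -512, -675, 0, 0, 0, 90, 1, -512, -675, 0, 0, 0, 95, 1, -512, -675, 40, 0, 0, 95, 1, -512, -675, 82, 0, 0, 95, 1]

```text
clock: 1.65
ee_pos: [0.4493, -0.1238, 0.206]
tcp_rot: [0.869, 0.496, 0.001, 0.001]
contact_force: [1.7, -0.5, -0.2]
gripper_width: 0.0851
```

Call:
drive_tool:
  series: [0, 0, 0, 0, 0, 0, 1, 0, 0, 0, 0, 0, 0, 1]

```text
clock: 1.9
ee_pos: [0.4486, -0.1213, 0.2056]
tcp_rot: [0.869, 0.495, -0.0, -0.0]
contact_force: [0.5, 0.8, -0.4]
gripper_width: 0.0852
```

```bash
python3 - <<'E'
from h import *
c=cam('wrist','wrist1.png')
go([.4398,-.2673,.014],-30.7,False)
for h in [80,-80]:
    u=np.array([np.cos(np.radians(59.3)),np.sin(np.radians(59.3)),0])
    print(proj(c,np.array([.4398,-.2673,.04])+u*h/1000))
E
```

```text
t 1.95 tcp [ 0.449  -0.1204  0.2058] q [ 0.05  0.53  0.17  2.07 -0.17  0.55 -0.19] F [-0.1  0.4  1. ] T [ 0.05  0.04 -0.04] w 0.0853
tool axes x [0.507 0.862 0.001] y [ 0.862 -0.507 -0.   ] z [ 0.     0.001 -1.   ]
go shift [-131.4   66.7  191.7] rot [-0.02 -0.05  0.21] heading -30.7
(np.float64(405.7583020559165), np.float64(277.94793343530296))
(np.float64(394.49325002469476), np.float64(446.88429155888355))
```

View pics/wrist1.png

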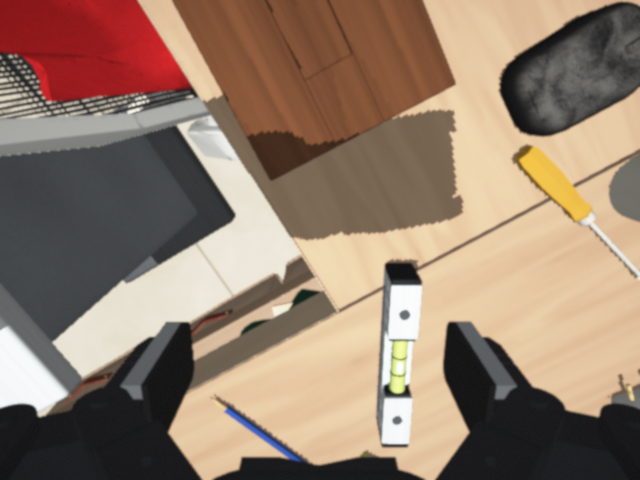

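The wrist view shows the level at (400,355), upright in the picture, with its dots at (405,315) and (397,420). This agrees with the prediction to within a few pixels.

```bash
python3 - <<'E'
from h import *
c=load('wrist'); a=onz(c,404.5,315,.04); b=onz(c,397,420.5,.04); print(a,b,(a+b)/2,np.degrees(np.arctan2(*(a-b)[[1,0]])))
go([.4398,-.2673,.1],-30.7,False)
E
```

```text
[ 0.4653741  -0.22610535  0.04      ] [ 0.41379438 -0.312358    0.04      ] [ 0.43958424 -0.26923168  0.04      ] 59.120269532919835
t 1.95 tcp [ 0.449  -0.1204  0.2058] q [ 0.05  0.53  0.17  2.07 -0.17  0.55 -0.19] F [-0.1  0.4  1. ] T [ 0.05  0.04 -0.04] w 0.0853
tool axes x [0.507 0.862 0.001] y [ 0.862 -0.507 -0.   ] z [ 0.     0.001 -1.   ]
go shift [-131.3   66.6  105.7] rot [-0.02 -0.05  0.21] heading -30.7
```

Call:
drive_tool:
  series: [-132, 67, 60, 0, 0, 0, 1, -132, 67, 60, 0, 0, 0, 1, -132, 67, 100, 0, 0, 0, 1, -132, 67, 130, 0, 0, 0, 1, -132, 67, 160, 0, 0, 0, 1, -132, 67, 180, 0, 0, 0, 1, -132, 67, 188, 0, 0, 0, 1, -132, 67, 188, 0, 0, 0, 1]

```text
clock: 2.95
ee_pos: [0.4399, -0.2684, 0.0179]
tcp_rot: [0.868, 0.496, 0.0, -0.0]
contact_force: [0.3, -0.5, 0.3]
gripper_width: 0.0856
```

```bash
python3 - <<'E'
from h import *
go([.4397,-.2685,.013],-30.7,False)
cam('wrist','wrist2.png')
E
```

```text
t 2.95 tcp [ 0.4399 -0.2684  0.0179] q [ 0.43  0.92  0.04  2.03 -0.17  0.19  0.1 ] F [ 0.3 -0.5  0.3] T [-0.01 -0.   -0.03] w 0.0856
tool axes x [0.507 0.862 0.001] y [ 0.862 -0.507 -0.   ] z [ 0.  0. -1.]
go shift [-0.2 -0.2  4.9] rot [-0.   -0.03  0.22] heading -30.7
```

View pics/wrist2.png

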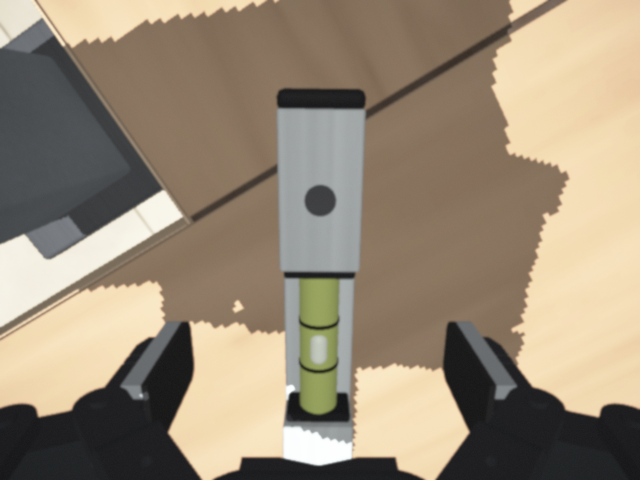

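The jaws are centred on the level, which runs straight up the picture at column 320. I'll close on it.

Call:
drive_tool:
  series: [0, 0, 2, 0, 0, 0, 1, 0, 0, 2, 0, 0, 0, 0, 0, 0, 2, 0, 0, 0, -1, 0, 0, 2, 0, 0, 0, -1, 0, 0, 2, 0, 0, 0, -1, 0, 0, 2, 0, 0, 0, -1, 0, 0, 2, 0, 0, 0, -1, 0, 0, 2, 0, 0, 0, -1]
  newtons: 35

```text
clock: 4.0
ee_pos: [0.4393, -0.2696, 0.016]
tcp_rot: [0.869, 0.495, 0.0, 0.0]
contact_force: [-0.0, 0.0, 5.9]
gripper_width: 0.023
```

```bash
python3 - <<'E'
from h import *
cam('wrist','wrist3.png')
st()
E
```

```text
t 4.05 tcp [ 0.4393 -0.2696  0.016 ] q [ 0.44  0.92  0.04  2.03 -0.17  0.19  0.1 ] F [-0.3 -0.2  5.9] T [ 0.03  0.1  -0.03] w 0.0229
tool axes x [0.509 0.861 0.   ] y [ 0.861 -0.509  0.   ] z [ 0. -0. -1.]
```

View pics/wrist3.png

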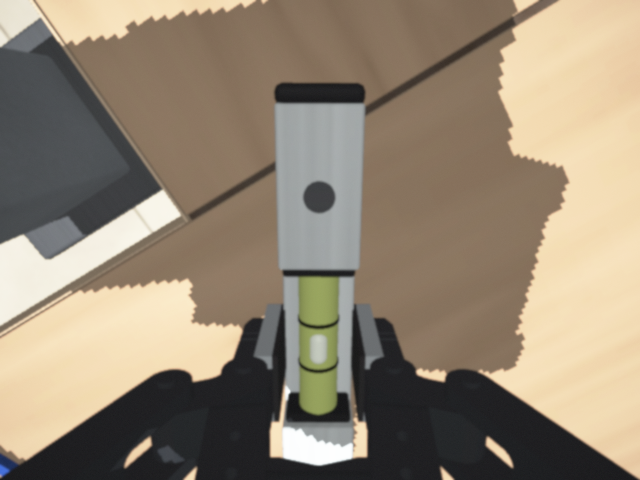

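```bash
python3 - <<'E'
from h import *
go([.5098,.061,.16],-3.1,False)
E
```

```text
t 4.05 tcp [ 0.4393 -0.2696  0.016 ] q [ 0.44  0.92  0.04  2.03 -0.17  0.19  0.1 ] F [-0.3 -0.2  5.9] T [ 0.03  0.1  -0.03] w 0.0229
tool axes x [0.509 0.861 0.   ] y [ 0.861 -0.509  0.   ] z [ 0. -0. -1.]
go shift [ 320.5 -107.6 -144. ] rot [ 2.000e-02  0.000e+00 -2.751e+01] heading -3.1
```

Call:
drive_tool:
  series: [0, 0, -30, 0, 0, 0, -1, 0, 0, -80, 0, 0, 0, -1, 0, 0, -144, 0, 0, 0, -1, 50, -17, -144, 0, 0, -5, -1, 100, -34, -144, 0, 0, -10, -1, 150, -50, -144, 0, 0, -15, -1, 200, -67, -144, 0, 0, -20, -1, 250, -84, -144, 0, 0, -25, -1, 300, -100, -144, 0, 0, -27.5, -1, 320, -107, -144, 0, 0, -27.5, -1, 320, -107, -144, 0, 0, -27.5, -1, 320, -107, -144, 0, 0, -27.5, -1]

```text
clock: 5.55
ee_pos: [0.5092, 0.0588, 0.1594]
tcp_rot: [0.726, 0.687, -0.001, -0.0]
contact_force: [0.6, 0.0, -1.3]
gripper_width: 0.0227
```

```bash
python3 - <<'E'
from h import *
cam('wrist','wrist4.png')
cam('top','top4.png')
go([.5098,.061,.1],-3.1,False)
E
```

```text
t 5.65 tcp [0.5094 0.0585 0.1596] q [-0.26  0.66  0.09  1.98 -0.11  0.51 -0.15] F [ 0.1 -0.4 -1.8] T [-0.    0.02  0.  ] w 0.0227
tool axes x [ 0.057  0.998 -0.001] y [ 0.998 -0.057 -0.001] z [-0.001 -0.001 -1.   ]
go shift [ 2.6  0.3 59.6] rot [-0.05  0.07 -0.15] heading -3.1
```

View pics/wrist4.png

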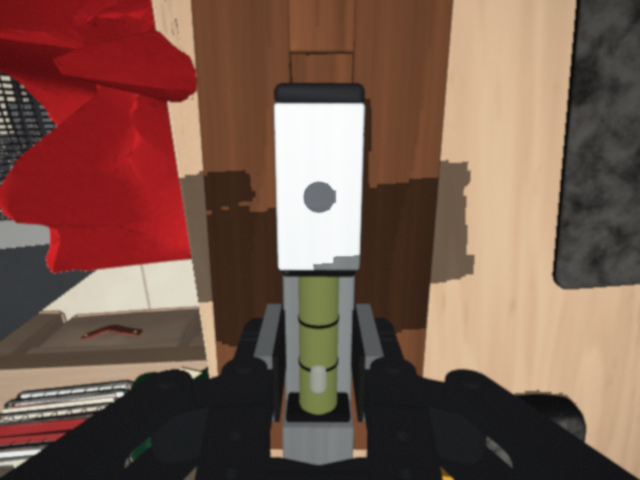

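View pics/top4.png

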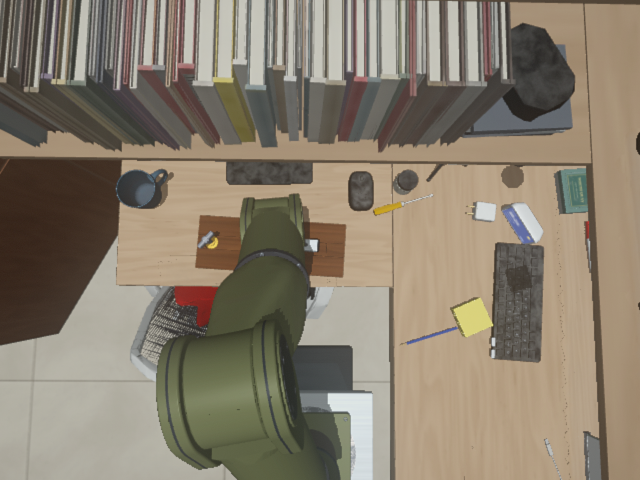

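```bash
python3 - <<'E'
from h import *
c=load('wrist'); 
a=onz(c,290,52,.065);b=onz(c,354,52,.065);m=(a+b)/2
u=np.array([np.cos(np.radians(86.9)),np.sin(np.radians(86.9)),0])
print(a,b,m,'groove centre',m-.1*u)
# riser edges
l=[onz(c,x,y,.066) for x,y in [(194,40),(204,210)]]; r=[onz(c,x,y,.066) for x,y in [(452,20),(436,230)]]
for p in (l,r): print(p,np.degrees(np.arctan2(*(p[0]-p[1])[[1,0]])))
E
```

```text
[0.49962434 0.16146423 0.065     ] [0.53193051 0.15964121 0.065     ] [0.51577743 0.16055272 0.065     ] groove centre [0.51036954 0.06069905 0.065     ]
[array([0.45218204, 0.16955976, 0.066     ]), array([0.44533572, 0.08276256, 0.066     ])] 85.49001136142797
[array([0.5805355 , 0.17132805, 0.066     ]), array([0.57548191, 0.06384372, 0.066     ])] 87.30810462325248
```

Call:
drive_tool:
  series: [2, 1, 30, 0, 0, 0, -1, 2, 1, 60, 0, 0, 0, -1, 2, 1, 70, 0, 0, 0, -1, 2, 1, 77, 0, 0, 0, -1, 2, 1, 79, 0, 0, 0, -1, 2, 1, 79, 0, 0, 0, -1, 2, 1, 79, 0, 0, 0, -1]

```text
clock: 6.52
ee_pos: [0.5115, 0.0624, 0.0814]
tcp_rot: [0.726, 0.688, 0.001, 0.0]
contact_force: [-0.5, 0.0, -1.5]
gripper_width: 0.0227
```

```bash
python3 - <<'E'
from h import *
cam('wrist','wrist5.png')
cam('scene','scene5.png')
st()
E
```

```text
t 6.62 tcp [0.5113 0.0624 0.0812] q [-0.24  0.8   0.05  2.02 -0.12  0.32 -0.14] F [ 0.1  0.6 -2.1] T [-0.02  0.02 -0.03] w 0.0227
tool axes x [0.054 0.999 0.   ] y [ 0.999 -0.054  0.001] z [ 0.001  0.    -1.   ]
```

View pics/wrist5.png

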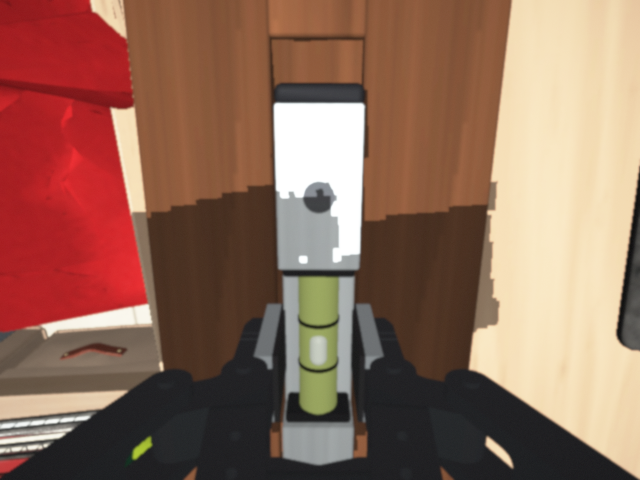

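The level sits centred over the groove: groove edges at columns 271 and 364, level centre at 319. I'll lower it until it touches.

Call:
drive_tool:
  series: [0, -0.5, 3, 0, 0, 0, -1, 0, -0.5, 4, 0, 0, 0, -1, 0, -0.5, 4, 0, 0, 0, -1]

```text
clock: 7.0
ee_pos: [0.5104, 0.0625, 0.0768]
tcp_rot: [0.726, 0.688, -0.0, -0.0]
contact_force: [0.3, 0.0, -0.4]
gripper_width: 0.0229
```

Call:
drive_tool:
  series: [0, 0, 1, 0, 0, 0, -1, 0, 0, 1, 0, 0, 0, -1, 0, 0, 0.5, 0, 0, 0, -0.3, 0, 0, 0, 0, 0, 0, -0.2, 0, 0, 0, 0, 0, 0, -0.1, 0, 0, 0, 0, 0, 0, 0, 0, 0, 0, 0, 0, 0, 0]

```text
clock: 7.88
ee_pos: [0.5106, 0.0623, 0.0768]
tcp_rot: [0.726, 0.688, 0.0, 0.0]
contact_force: [-0.7, -0.3, -0.1]
gripper_width: 0.0428
```

```bash
python3 - <<'E'
from h import *
cam('wrist','wrist6.png')
st()
E
```

```text
t 7.92 tcp [0.5106 0.0624 0.0768] q [-0.24  0.81  0.05  2.02 -0.12  0.31 -0.14] F [ 0.5  0.1 -0.1] T [ 0.03 -0.06  0.04] w 0.0423
tool axes x [0.054 0.999 0.   ] y [ 0.999 -0.054  0.   ] z [ 0.  0. -1.]
```

View pics/wrist6.png

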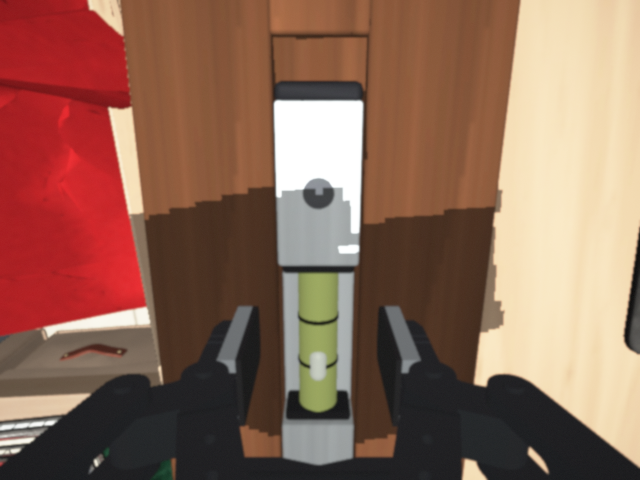

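The level lies released in the groove with the bubble towards the -y end. I'll rise and move over to the wing.

```bash
python3 - <<'E'
from h import *
go([.5184,.2415,.19],48.3,False)
E
```

```text
t 7.92 tcp [0.5106 0.0624 0.0768] q [-0.24  0.81  0.05  2.02 -0.12  0.31 -0.14] F [ 0.5  0.1 -0.1] T [ 0.03 -0.06  0.04] w 0.0423
tool axes x [0.054 0.999 0.   ] y [ 0.999 -0.054  0.   ] z [ 0.  0. -1.]
go shift [ 179.3   -1.9 -113.2] rot [  0.   -0.  -51.4] heading 48.3
```

Call:
drive_tool:
  series: [0, 0, -40, 0, 0, 0, 0, 0, 0, -113, 0, 0, 0, 0, 0, 0, -113, 0, 0, 0, 0.5, 50, 0, -113, 0, 0, -10, 1, 100, 0, -113, 0, 0, -20, 1, 150, -2, -113, 0, 0, -30, 1, 179, -2, -113, 0, 0, -40, 1, 179, -2, -113, 0, 0, -50, 1, 179, -2, -113, 0, 0, -51.4, 1, 179, -2, -113, 0, 0, -51.4, 1, 179, -2, -113, 0, 0, -51.4, 1]

```text
clock: 9.3
ee_pos: [0.5182, 0.2406, 0.1897]
tcp_rot: [0.357, 0.934, -0.0, -0.0]
contact_force: [-0.2, 0.6, -0.3]
gripper_width: 0.0852
```

```bash
python3 - <<'E'
from h import *
cam('wrist','wrist7.png')
cam('top','top7.png')
st()
E
```

```text
t 9.4 tcp [0.5182 0.2409 0.1898] q [-0.44  0.67 -0.13  1.78  0.12  0.7   0.21] F [ 0.2  0.1 -0.2] T [-0.08 -0.03 -0.04] w 0.085
tool axes x [-0.746  0.666 -0.   ] y [ 0.666  0.746 -0.   ] z [ 0. -0. -1.]
```

View pics/wrist7.png

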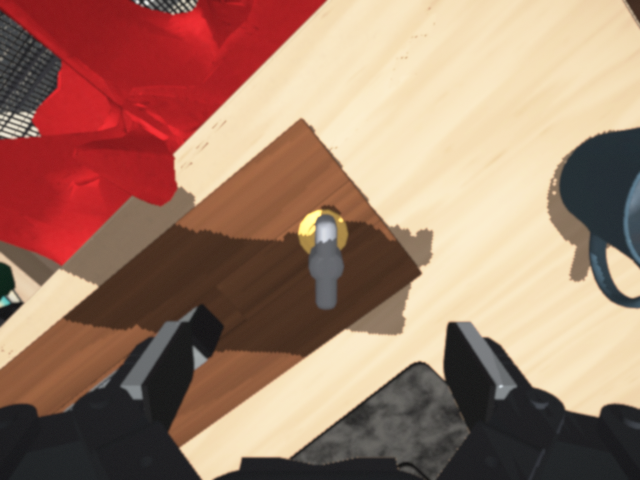

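The bar runs straight down the picture at column 326, rows 218 to 307, so the yaw is aligned. The brass collar is at (323,232).

```bash
python3 - <<'E'
from h import *
c=load('wrist')
a=onz(c,325.5,218,.123);b=onz(c,327,307,.123);print(a,b,(a+b)/2,np.linalg.norm(a-b),onz(c,326,262,.125)); print('collar',onz(c,323,232,.068))
d=b-a; print(np.degrees(np.arctan2(d[1],d[0])))
m=(a+b)/2
go([m[0],m[1],.094],48.3,False)
E
```

```text
[0.50188172 0.25799062 0.123     ] [0.53903358 0.22609677 0.123     ] [0.52045765 0.24204369 0.123     ] 0.04896404160305544 [0.51898648 0.24311464 0.125     ]
collar [0.51866069 0.2420923  0.068     ]
-40.64518333338689
t 9.4 tcp [0.5182 0.2409 0.1898] q [-0.44  0.67 -0.13  1.78  0.12  0.7   0.21] F [ 0.2  0.1 -0.2] T [-0.08 -0.03 -0.04] w 0.085
tool axes x [-0.746  0.666 -0.   ] y [ 0.666  0.746 -0.   ] z [ 0. -0. -1.]
go shift [-0.9  2.3 95.8] rot [-0.01  0.01 -0.08] heading 48.3
```

Call:
drive_tool:
  series: [0.5, 1.5, 50, 0, 0, -1, 1, 0.5, 1.5, 80, 0, 0, -1, 1, 0.5, 1.5, 94, 0, 0, -1, 1, 0.5, 1.5, 94, 0, 0, -1, 0, 0.5, 1.5, 94, 0, 0, -1, -1, 0.5, 1.5, 94, 0, 0, -1, -1, 0.5, 1.5, 94, 0, 0, -1, -1, 0.5, 1.5, 94, 0, 0, -1, -1, 0.5, 1.5, 94, 0, 0, -1, -1]
  newtons: 30

```text
clock: 10.52
ee_pos: [0.5197, 0.2432, 0.0968]
tcp_rot: [0.348, 0.938, 0.001, 0.001]
contact_force: [1.9, -0.3, 5.1]
gripper_width: 0.0168
```

```bash
python3 - <<'E'
from h import *
cam('wrist','wrist8.png')
cam('scene','scene8.png')
st()
E
```

```text
t 10.62 tcp [0.5197 0.2432 0.0968] q [-0.46  0.81 -0.1   1.84  0.16  0.5   0.19] F [ 0.2 -0.4  5.8] T [ 0.    0.05 -0.04] w 0.0168
tool axes x [-0.758  0.652 -0.001] y [0.652 0.758 0.002] z [ 0.002  0.001 -1.   ]
```

View pics/wrist8.png

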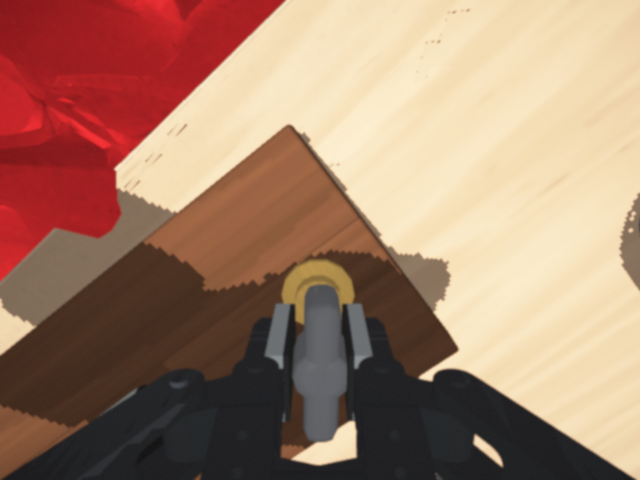

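Call:
drive_tool:
  series: [0, 0, 0, 0, 0, 8, -1, 0, 0, 0, 0, 0, 16, -1, 0, 0, 0, 0, 0, 24, -1, 0, 0, 0, 0, 0, 32, -1, 0, 0, 0, 0, 0, 40, -1, 0, 0, 0, 0, 0, 48, -1, 0, 0, 0, 0, 0, 48, -1]

```text
clock: 11.5
ee_pos: [0.5206, 0.2432, 0.0967]
tcp_rot: [0.699, 0.715, 0.002, 0.001]
contact_force: [2.2, 0.6, 5.6]
gripper_width: 0.0168
```

```bash
python3 - <<'E'
from h import *
cam('wrist','wrist9.png')
cam('top','top9.png')
st()
E
```

```text
t 11.6 tcp [0.5206 0.2432 0.0967] q [-0.58  0.82  0.1   1.84 -0.16  0.49 -0.34] F [2.3 0.  5.1] T [ 0.11 -0.51 -0.02] w 0.017
tool axes x [-0.025  1.     0.001] y [1.    0.025 0.004] z [ 0.004  0.001 -1.   ]
```

View pics/wrist9.png

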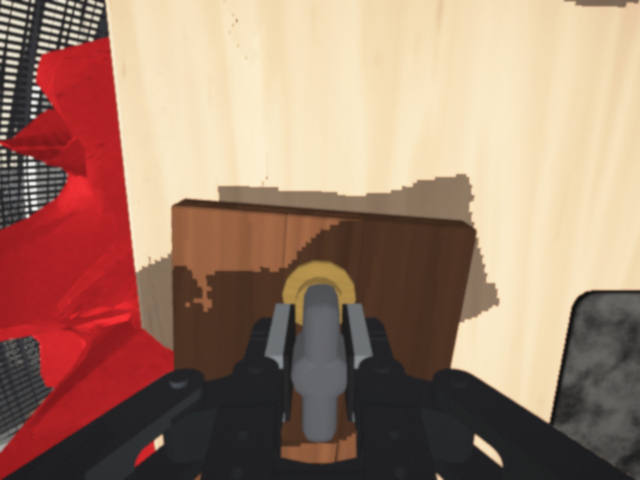

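The bar follows the jaws, the riser has not swung, and the forces stay low. I'll continue turning.

Call:
drive_tool:
  series: [0, 0, 0, 0, 0, 8, -1, 0, 0, 0, 0, 0, 16, -1, 0, 0, 0, 0, 0, 24, -1, 0, 0, 0, 0, 0, 32, -1, 0, 0, 0, 0, 0, 40, -1, 0, 0, 0, 0, 0, 48, -1, 0, 0, 0, 0, 0, 56, -1, 0, 0, 0, 0, 0, 64, -1, 0, 0, 0, 0, 0, 72, -1, 0, 0, 0, 0, 0, 80, -1, 0, 0, 0, 0, 0, 88, -1, 0, 0, 0, 0, 0, 88, -1]

```text
clock: 13.1
ee_pos: [0.5213, 0.2411, 0.0967]
tcp_rot: [1.0, 0.029, 0.002, 0.001]
contact_force: [3.4, -3.0, 5.2]
gripper_width: 0.0172
```

```bash
python3 - <<'E'
from h import *
cam('wrist','wrist10.png')
c=cam('top','top10.png')
cv2.imwrite('pics/top10c.png',cv2.resize(c['color'][200:300,180:360,::-1],None,fx=4.4,fy=4.4,interpolation=cv2.INTER_CUBIC))
st()
E
```

```text
t 13.2 tcp [0.5212 0.2411 0.0967] q [-0.8   0.88  0.5   1.85 -0.72  0.59 -1.34] F [ 2.6 -3.2  4.3] T [-0.76 -0.78  0.05] w 0.0172
tool axes x [0.998 0.059 0.005] y [ 0.059 -0.998  0.002] z [ 0.005 -0.002 -1.   ]
```

View pics/wrist10.png

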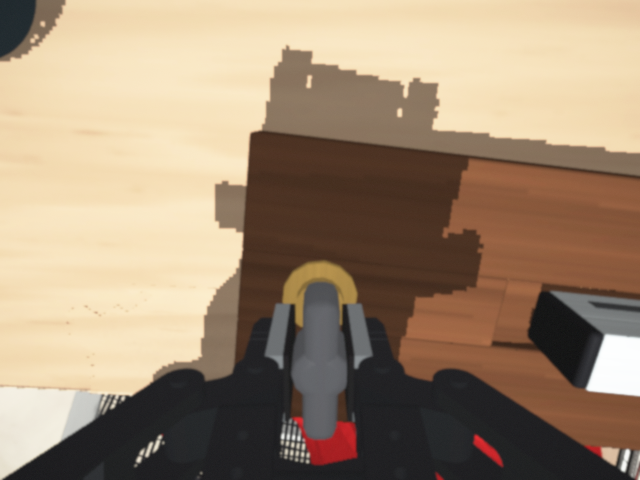

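View pics/top10c.png

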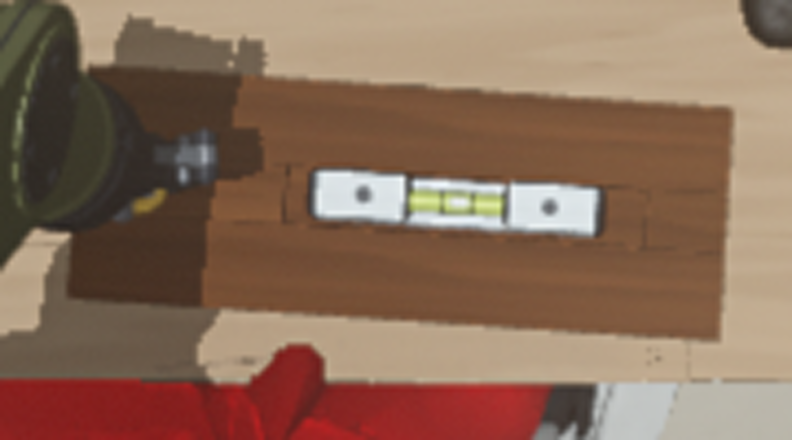

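The top view shows the bubble at about (458,203) in the crop, between lines at about 445 and 473. I'll release the wing, rise, and check with a closer wrist view.

Call:
drive_tool:
  series: [0, 0, 0, 0, 0, 0, -0.3, 0, 0, 0, 0, 0, 0, 0, 0, 0, 0, 0, 0, 0, 0.3, 0, 0, 0, 0, 0, 0, 0.3, 0, 0, -30, 0, 0, 0, 0.3, 0, 0, -70, 0, 0, 0, 0, 0, 0, -70, 0, 0, 0, -1]

```text
clock: 14.08
ee_pos: [0.5208, 0.243, 0.1684]
tcp_rot: [1.0, 0.029, 0.003, -0.001]
contact_force: [-0.2, 0.3, -0.8]
gripper_width: 0.0257
```

```bash
python3 - <<'E'
from h import *
# tool pose to look at the vial: tool x heading back; press point is +50mm along riser y; want camera (tool +x 77mm) over vial side
u=np.array([np.cos(np.radians(86.9)),np.sin(np.radians(86.9)),0]); g=np.array([.5103,.0607,0])
p=g+.055*u; p[2]=.16
print(p)
# tool x = -u heading -93.1 ; x=(-s,c) of y heading h => x heading h+90 => h=176.9
go(p,176.9,False)
E
```

```text
[0.51327433 0.11561952 0.16      ]
t 14.07 tcp [0.5208 0.243  0.1684] q [-0.85  0.79  0.6   1.81 -0.64  0.74 -1.41] F [-0.2  0.3 -0.8] T [ 0.01 -0.03 -0.04] w 0.0257
tool axes x [0.998 0.058 0.005] y [ 0.058 -0.998 -0.002] z [ 0.005  0.002 -1.   ]
go shift [-14.9 126.8   8.1] rot [-0.33 -0.15 96.41] heading 176.9
```

```bash
python3 - <<'E'
from h import *
u=np.array([np.cos(np.radians(86.9)),np.sin(np.radians(86.9)),0]); g=np.array([.5105,.0615,0])
p=g-.054*u; p[2]=.16
print(p); go(p,-3.1,False)
E
```

```text
[0.50757974 0.00757902 0.16      ]
t 14.07 tcp [0.5208 0.243  0.1684] q [-0.85  0.79  0.6   1.81 -0.64  0.74 -1.41] F [-0.2  0.3 -0.8] T [ 0.01 -0.03 -0.04] w 0.0257
tool axes x [0.998 0.058 0.005] y [ 0.058 -0.998 -0.002] z [ 0.005  0.002 -1.   ]
go shift [-26.8 234.3   7.9] rot [  0.15  -0.32 -83.59] heading -3.1
```

Call:
drive_tool:
  series: [-5, 30, 0, 0, 0, -10, -1, -10, 80, 0, 0, 0, -20, -1, -15, 130, 0, 0, 0, -30, -1, -20, 180, 0, 0, 0, -40, -1, -27, 234, 0, 0, 0, -50, -1, -27, 234, 0, 0, 0, -60, -1, -27, 234, 0, 0, 0, -70, -1, -27, 234, 0, 0, 0, -80, -1, -27, 234, 7, 0, 0, -83.6, -1, -27, 234, 7, 0, 0, -83.6, -1, -27, 234, 7, 0, 0, -83.6, -1]

```text
clock: 15.45
ee_pos: [0.5051, 0.0076, 0.1585]
tcp_rot: [0.726, 0.687, -0.0, -0.0]
contact_force: [-0.5, -0.8, 0.6]
gripper_width: -0.0001
```

```bash
python3 - <<'E'
from h import *
c=cam('wrist','wrist11.png')
st()
E
```

```text
t 15.5 tcp [0.5052 0.0076 0.1587] q [-0.17  0.65  0.1   2.   -0.13  0.49 -0.03] F [ 0.6  0.1 -0.8] T [-0.04 -0.05  0.  ] w 0.0
tool axes x [0.055 0.998 0.   ] y [ 0.998 -0.055 -0.   ] z [-0.  0. -1.]
```

View pics/wrist11.png

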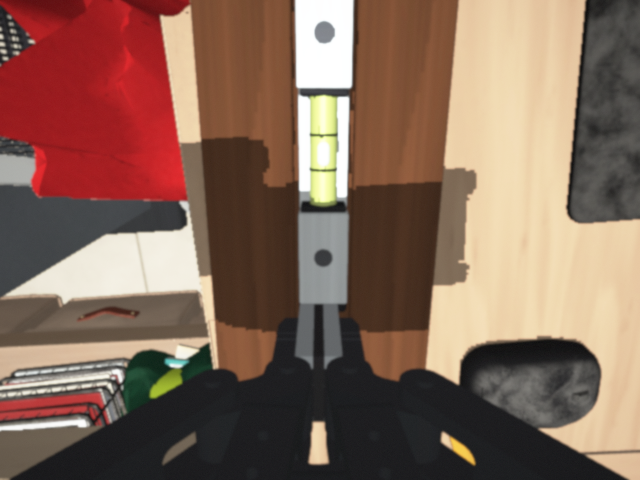

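```bash
cat >> h.py <<'E'
def vial(c,name):
    im=c['color'][85:215,285:365,::-1]
    cv2.imwrite('pics/'+name,cv2.resize(im,None,fx=4.5,fy=4.5,interpolation=cv2.INTER_CUBIC))
E
python3 - <<'E'
from h import *
c=load('wrist'); vial(c,'vial11.png')
print(c['color'][95:205,323].tolist()[30:85])
for n,p in [('far dot',(324,32)),('near dot',(322.5,258))]: print(n,onz(c,*p,.1015))
E
```

```text
[[255, 255, 223], [254, 255, 223], [254, 255, 223], [254, 255, 222], [254, 255, 222], [254, 255, 222], [254, 255, 221], [254, 255, 214], [244, 250, 182], [182, 193, 129], [133, 141, 100], [178, 190, 123], [230, 240, 159], [249, 253, 189], [254, 255, 213], [254, 255, 222], [254, 255, 230], [254, 255, 246], [254, 255, 253], [255, 255, 255], [255, 255, 255], [255, 255, 255], [255, 255, 255], [255, 255, 255], [255, 255, 255], [255, 255, 255], [255, 255, 255], [255, 255, 255], [255, 255, 255], [255, 255, 255], [255, 255, 255], [255, 255, 255], [255, 255, 255], [255, 255, 255], [255, 255, 255], [255, 255, 255], [255, 255, 255], [255, 255, 255], [255, 255, 254], [254, 254, 252], [252, 253, 243], [252, 254, 221], [251, 254, 201], [239, 246, 170], [175, 187, 119], [113, 120, 84], [154, 165, 107], [230, 240, 159], [252, 254, 199], [254, 255, 214], [254, 255, 215], [254, 255, 216], [254, 255, 215], [254, 255, 215], [254, 255, 215]]
far dot [0.51245763 0.11305676 0.1015    ]
near dot [0.50652016 0.01236839 0.1015    ]
```

View pics/vial11.png

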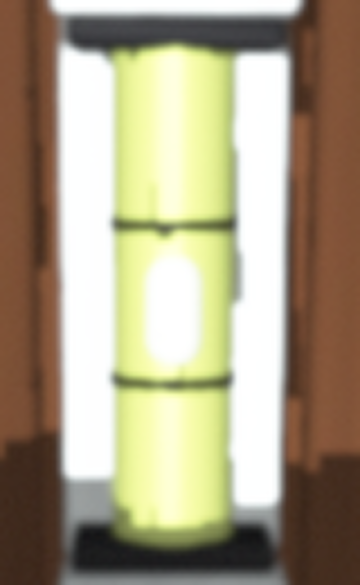

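The lines sit at rows 135 and 170 and the bubble centre at about row 153.5, so the bubble is about 0.5 mm off centre towards -y. That is well inside the lines. Next I'll press on the near solid top, around the dot at (323,258).

Call:
drive_tool:
  series: [2, 1.5, 20, 0, 0, 0, -1, 2, 1.5, 40, 0, 0, 0, -1, 2, 1.5, 50, 0, 0, 0, -1, 2, 1.5, 52, 0, 0, 0, -1, 2, 1.5, 52, 0, 0, 0, -1]

```text
clock: 16.12
ee_pos: [0.5073, 0.0094, 0.1072]
tcp_rot: [0.726, 0.688, 0.0, 0.0]
contact_force: [0.9, 0.2, -0.2]
gripper_width: -0.0
```

Call:
drive_tool:
  series: [0, 0, 2, 0, 0, 0, -1, 0, 0, 2, 0, 0, 0, -1, 0, 0, 2, 0, 0, 0, -1]

```text
clock: 16.5
ee_pos: [0.5071, 0.0094, 0.105]
tcp_rot: [0.726, 0.688, 0.0, 0.0]
contact_force: [0.1, 0.6, 0.2]
gripper_width: -0.0001
```

Call:
drive_tool:
  series: [0, 0, 1, 0, 0, 0, -1, 0, 0, 1, 0, 0, 0, -1, 0, 0, 1, 0, 0, 0, -1]

```text
clock: 16.88
ee_pos: [0.507, 0.0095, 0.1038]
tcp_rot: [0.726, 0.688, 0.0, -0.0]
contact_force: [0.2, 0.1, 0.1]
gripper_width: -0.0003
```

Call:
drive_tool:
  series: [0, 0, 1, 0, 0, 0, -1, 0, 0, 1, 0, 0, 0, -1, 0, 0, 1, 0, 0, 0, -1]

```text
clock: 17.25
ee_pos: [0.507, 0.0094, 0.1028]
tcp_rot: [0.726, 0.688, 0.0, -0.0]
contact_force: [-0.8, -0.2, -0.5]
gripper_width: 0.0002
```

Call:
drive_tool:
  series: [0, 0, 1, 0, 0, 0, -1, 0, 0, 1, 0, 0, 0, -1, 0, 0, 1, 0, 0, 0, -1]

```text
clock: 17.62
ee_pos: [0.5071, 0.0094, 0.102]
tcp_rot: [0.726, 0.688, 0.0, 0.0]
contact_force: [-1.1, -0.4, 4.8]
gripper_width: -0.0001
```

Call:
drive_tool:
  series: [0, 0, 0.5, 0, 0, 0, -1, 0, 0, 0.5, 0, 0, 0, -1, 0, 0, 0.5, 0, 0, 0, -1]

```text
clock: 18.0
ee_pos: [0.5071, 0.0094, 0.102]
tcp_rot: [0.726, 0.688, 0.0, 0.0]
contact_force: [-1.3, 0.3, 10.2]
gripper_width: 0.0003
```

Call:
drive_tool:
  series: [0, 0, 0.5, 0, 0, 0, -1, 0, 0, 0.5, 0, 0, 0, -1, 0, 0, 0.5, 0, 0, 0, -1, 0, 0, 0.5, 0, 0, 0, -1, 0, 0, 0.5, 0, 0, 0, -1, 0, 0, 0.5, 0, 0, 0, -1, 0, 0, 0.5, 0, 0, 0, -1, 0, 0, 0.5, 0, 0, 0, -1]

```text
clock: 19.0
ee_pos: [0.5071, 0.0094, 0.1019]
tcp_rot: [0.726, 0.688, 0.0, 0.0]
contact_force: [-3.4, 0.0, 14.7]
gripper_width: 0.0001
```

```bash
python3 - <<'E'
from h import *
c=cam('wrist','wrist12.png'); cam('scene','scene12.png')
t=cam('top','top12.png')
cv2.imwrite('pics/top12c.png',cv2.resize(t['color'][200:300,180:360,::-1],None,fx=4.4,fy=4.4,interpolation=cv2.INTER_CUBIC))
st()
E
```

```text
t 19.15 tcp [0.5071 0.0095 0.102 ] q [-0.15  0.75  0.07  2.04 -0.15  0.35 -0.02] F [-3.1  1.1 14.8] T [0.05 0.52 0.  ] w -0.0002
tool axes x [0.054 0.999 0.   ] y [ 0.999 -0.054  0.001] z [ 0.001  0.    -1.   ]
```

View pics/wrist12.png

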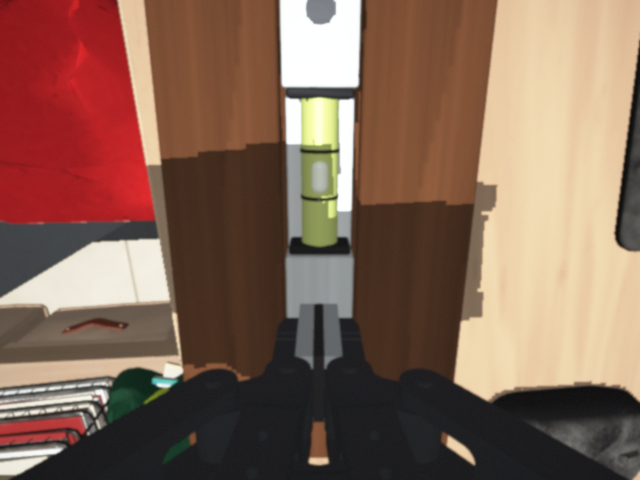

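View pics/top12c.png

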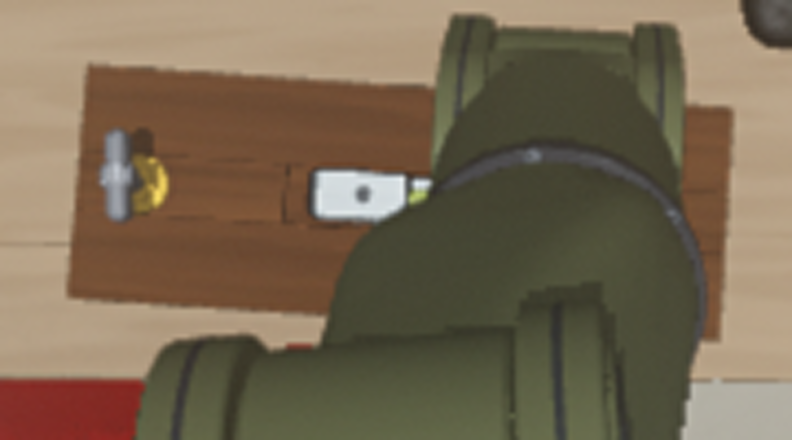

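View pics/scene12.png

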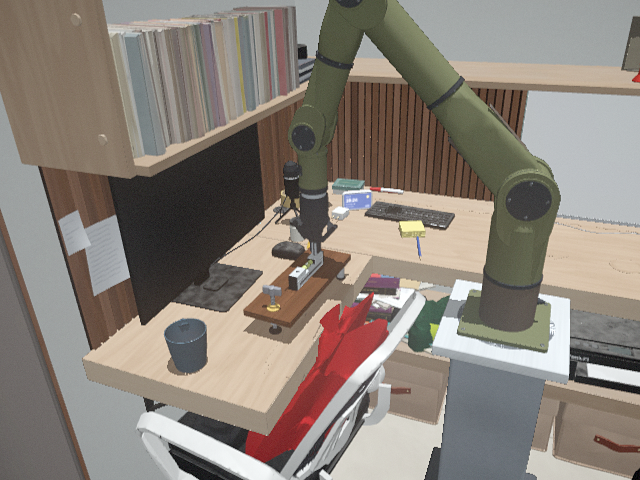

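The wrist view shows the bubble at row 177 between lines at rows 151 and 199, about 0.7 mm off centre. The fingertips are on the solid top, and in the top view the riser is unmoved. The force is steady at about 15 N, so I'll hand the job in.

```bash
python3 - <<'E'
from h import *
print(workorder.job_done())
E
```

```text
the job is handed in; nothing more can be done
None
```

The spirit level is in the pen groove, the riser is level, and the fingertips are still pressing on the level with the bubble between the lines. The job is handed in; it gave no verdict. It took about 19 s of the 72 s.

- **Level:** I set the spirit level down in the groove and let go. The wrist camera puts it within about 1 mm of the groove's centre line and 2 mm of its middle.
- **Screw:** I turned the wing clockwise by about 136° in one grasp and let go. With nothing touched, the wrist view then showed the bubble about 0.5 mm off centre.
- **Press:** The closed fingertips press on the solid top at the level's -y end. The measured force is a steady 15 N or so, and the level's own 2 N weight adds to that. Under the press the bubble reads about 0.7 mm off centre; the limit is 2 mm.
- **Surroundings:** The top view showed the riser where it started, and I saw nothing else on the desk moved. I checked that by eye and did not measure each item.

None of the checks failed. There is a sideways force of about 3 N on the tool while pressing.

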